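# Advance a hand-cranked syringe driver by exactly two turns and lock it

### The job

Turn the syringe driver's crank clockwise by its black knob until you feel it catch the screw after its free play, then give it exactly two full turns from that point, no more and no less. After that swing the red-tipped lock lever fully over to its other side and let go. Grip the knob only lightly (about 20 to 40 N), push the lever gently, and leave the other things on the bench where they are.

Things in the scene. Friction and masses are not known exactly. Their poses are not given: they have to be found in the camera images.
- driver: Hand-cranked syringe driver, fixed to the bench: dark base plate 110 x 275 x 10 mm, a white gearbox (86 x 86 mm, top 72 mm above the bench) below the crank, two guide rods with a blue pusher and a clear syringe. Origin on the bench exactly below the crank's upright axis; z up; the rods run from the gearbox along its -y.
- crank_axis (a point): Top of the crank's hub, on its upright axis, 98 mm above the bench. Clockwise from above feeds. First the crank turns almost freely (under 1 N at the knob) through hidden free play, of which 0.5 to 4.2 rad is left at the start; then it catches the screw and takes a steady 7 to 8 N at the knob. No stop after two turns; the screw stays where left; overfeeding spoils the job.
- knob_mid (a point): Middle of the black crank knob: upright cylinder 22 mm in diameter, 44 mm tall, from 98 to 142 mm above the bench; this point is on its axis, 122 mm up, 45 mm from the crank axis. The knob spins freely on its pin, so a gripper may hold it and go round the circle without turning. The arm below it tops at 97 mm. It is delicate: grip it with 20 to 40 N, do not force it.
- pusher_face (a point): Middle of the blue pusher's face that presses the plunger, 42 mm above the bench. In the driver's frame it starts at x = 0, y = -110 mm and goes along -y only 0.4 mm per turn of the screw (not at all in the free play): too little to see or measure, so it does not show the count.
- lock (a joint): Angle of the lock lever, rad: 0 = unlocked, leaning 0.5 rad to the driver's -x (starts at 0 to 0.1); 1.0 = locked, at its stop, leaning 0.5 rad to +x. Stays where left; about 1 N at the tip moves it. Pivot along y at x = 0, y = -165 mm, 74 mm above the bench, on a grey block 70 x 50 mm, top 77 mm above the bench.
- lock_tip (a point): Centre of the red ball (26 mm in diameter) at the end of the lock lever, 70 mm from the pivot on a steel rod 10 mm thick; about 135 mm above the bench at either end of its swing.
- beaker_50: Empty clear glass beaker, 44 mm in diameter, 59 mm tall; origin at the middle of its underside. A bystander: leave it where it is.
- bottle_std: White bottle with a green cap, 48 mm in diameter, 98 mm tall; origin at the middle of its underside. A bystander: leave it where it is.
- tape_roll: Roll of green tape lying flat, 62 mm in diameter, 18 mm high; origin at the middle of its underside. A bystander: leave it where it is.

How it is judged:
On the way:
1. the screw has been turned two full turns past the catch point (within 20 degrees), with the lock lever still unlocked (y of pusher_face in the frame of driver between -0.110822 and -0.110778 m and value of joint lock below 0.25 rad), for 0.3 s.
At the end, for the whole second after the job is handed in: The screw stands two full turns (within 0.35 rad, 20 degrees, which is 0.022 mm of pusher travel) past the point where the crank caught it, so the pusher has gone 0.8 mm, and the lock lever is over at its locked stop (0.9 rad or more) (y of pusher_face in the frame of driver between -0.110822 and -0.110778 m and value of joint lock above 0.9 rad); the robot touches nothing.
It fails at once if the screw is fed more than 20 degrees beyond two turns (y of pusher_face in the frame of driver below -0.110823 m).
It fails at once if the knob or crank is squeezed and pushed with over 100 N in all (both fingers' forces added) (contact force between the fingers and crank above 100 N).
It fails at once if the lock lever is pushed with more than 30 N (contact force between the fingers and lock above 30 N).
It fails at once if a bystander is moved more than 30 mm (distance of any of beaker_50, bottle_std, tape_roll from where it was at the start of the episode above 0.03 m).
It also fails if it takes over 72 s, if anything falls off the work surface, if the arm or the gripper's body presses on something with over 40 N, if the wrist force passes 120 N, or if a joint passes its speed limit or range.

### The arm

A 7-joint arm with a two-finger parallel gripper is mounted at the origin on a cart in front of the work surface, level with it; the furniture and walls round the work are solid. World frame = base frame: x ahead of the robot, y to its left, z up, the work surface at z = 0. Lengths are in m, angles in rad, forces in N, time in s.
With the tool pointing down it reaches from about 0.4 to 0.9 m from the base axis. Payload 5.5 kg.
Tool frame: the origin (TCP) lies at the very end of the fingers, on their centre line; the grasp point (between the pads) lies 19 mm behind it (r.grip_point_offset is the distance from the TCP to the grasp point, in m); z points along the fingers, y is the line along which they close (so a half turn about z gives the same grasp; the last joint's range is limited). The gripper opens to 92 mm and grips with 3 to 60 N. Pads are 19 mm wide; open, the fingers measure 130 mm over their backs; the gripper's body (75 mm by 190 mm) begins 47 mm behind the grasp point.
Start: joints at [1.446, 0.501, -0.427, 1.55, 0.221, 1.138, -0.21], TCP at [0.246, -0.602, 0.195] pointing down, gripper open.
Joint ranges: [-2.88, 2.88], [-0.31, 2.03], [-1.54, 1.56], [0.2, 2.42], [-1.41, 4.55], [0.19, 2.02], [-2.57, 2.57]. Speed limits (rad/s): [2.57, 2.57, 3.14, 3.14, 3.14, 3.14, 3.14].

### API

Orientations are given as a rotation vector (axis times angle).
In Python, from station import r gives the robot as it stands.
- The arm moves only by the tool apply_moves, never from a script. Its argument "motion" is a list of rows, each an object of numbers: "hand": the opening, from -1 (shut) to 1 (fully open); "dx", "dy", "dz": the shift along the tool's x, y, z in mm; "roll": the turn about the tool's z in degrees. A call has exactly 5 rows; each row shifts and turns the commanded pose from where the row before left it, along the tool's axes as they then stand; what a row does not reach is not made up. A row lasts 1/12 s, in which the tool goes at most 41.7 mm and 7.16 degrees, less where a joint would pass 70% of its speed; a pose out of reach is approached as far as the arm can. A call is refused whole if a number of a shift passes 41.7 or a number of a turn 7.16, either way. A call with a gripper value outside its range is refused whole. The fingers move at their own pace and stop on an object; "grip_force" is the grip in N (left out, the last holds). Time passes only in rows, so rows that do not move let the fingers close, or fill a call up. It gives the time, the measured TCP pose, the force, the opening and the grip force at its end, in the units of the state.
- r.read_state(): the state, without advancing time (a new reading comes with each control period).
- r.read_camera(name): name is "scene" or "top"; returns a dict with "color" (420x560x3 uint8, blue, green, red), "z_map" (420x560 float32, m along the optical axis (not along the pixel's ray), 0 where there is no reading), "mtx" (3x3 intrinsics, pixels), "k1" (the pictures are not rectified: a ray, as slopes to the right and down, at radius r is drawn at 1 + k1 r^2 times it, then the intrinsics apply), "R" (3x3) and "t" (3): a world point X has camera coordinates R X + t. Camera axes: x right, y down, z forward; pixel columns grow to the right and rows downward; lengths in m; the calibration is good to about 2 mm. A picture is of the moment at which its call begins.
- r.job_done(): hands the job in; it is judged then, once.
The state is a dict: "t": time; "qpos": joint angles; "qvel": joint speeds; "effort": joint torques, N m; "eef_pos": TCP position; "eef_rot": TCP orientation; "wrist_force": force on the tool from outside, world axes, zero at the start; "wrist_torque": the same for the moment, N m; "finger_gap": finger opening in m; "finger_force": force on a finger pad.
Only numpy, scipy, OpenCV 4.12 (cv2) and the standard library are available. Lean on these libraries where they do the work, as an engineer would, in place of code of your own. Each camera call takes 0.05 s, during which the arm holds its last target. There are 200 camera calls.

## Working session

There is one attempt and no reset: what is moved stays moved. The work goes in short steps, Python scripts to look and compute and a tool call to move; the robot and the scene stay as the last step left them, time stands still between calls to the robot, and variables do not carry over. Pictures are saved under pics/ and viewed, at most 10 in all, crops included, and the job is handed in when it is done.

Besides the shell and the picture viewer there is one more tool, called after ">>>" in YAML: its name, and indented under it one key for each argument. apply_moves: Moves the arm, as the interface text tells. Its arguments: {"type":"object","properties":{"motion":{"type":"array","items":{"type":"object","properties":{"hand":{"type":"number"},"dx":{"type":"number"},"dy":{"type":"number"},"dz":{"type":"number"},"roll":{"type":"number"}}}},"grip_force":{"type":"number"}},"required":["motion"]}

```bash
ls; mkdir -p pics; python3 - <<'E'
from station import r
import cv2,numpy as np
s=r.read_state();print({k:np.round(v,3) for k,v in s.items()})
for n in("scene","top"):
    c=r.read_camera(n);cv2.imwrite(f"pics/{n}0.png",c["color"]);np.savez(f"{n}0.npz",**c)
    print(n,c["mtx"].round(1).tolist(),c["k1"],np.round(c["R"],3).tolist(),np.round(c["t"],3))
E
```

```text
pics
{'t': np.float64(0.0), 'qpos': array([ 1.446,  0.502, -0.427,  1.551,  0.221,  1.138, -0.21 ]), 'qvel': array([-0.   , -0.002, -0.001,  0.001, -0.   , -0.   ,  0.001]), 'effort': array([-0.0000e+00, -5.6661e+01, -5.8160e+00, -2.7912e+01, -6.9000e-02,
        3.1000e-02,  0.0000e+00]), 'eef_pos': array([ 0.245, -0.601,  0.194]), 'eef_rot': array([-3.081e+00, -6.050e-01,  1.000e-03]), 'wrist_force': array([-0.894,  0.108,  0.477]), 'wrist_torque': array([-0.042, -0.004, -0.011]), 'finger_force': np.float64(0.0), 'finger_gap': np.float64(0.092)}
scene [[394.8, 0.0, 277.5], [0.0, 394.8, 207.2], [0.0, 0.0, 1.0]] -0.007033327469520362 [[1.0, -0.008, 0.004], [-0.004, -0.831, -0.556], [0.008, 0.555, -0.831]] [-0.587  0.137  0.866]
top [[469.7, 0.0, 280.4], [0.0, 469.7, 211.2], [0.0, 0.0, 1.0]] -0.03282659548708911 [[-0.004, -1.0, 0.007], [-0.98, 0.002, -0.2], [0.2, -0.007, -0.98]] [0.072 0.616 0.832]
```

View pics/scene0.png

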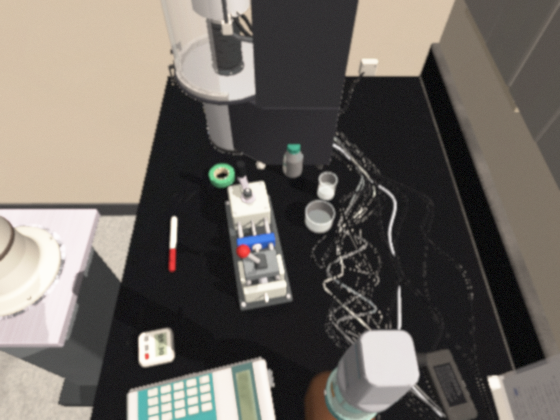

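View pics/top0.png

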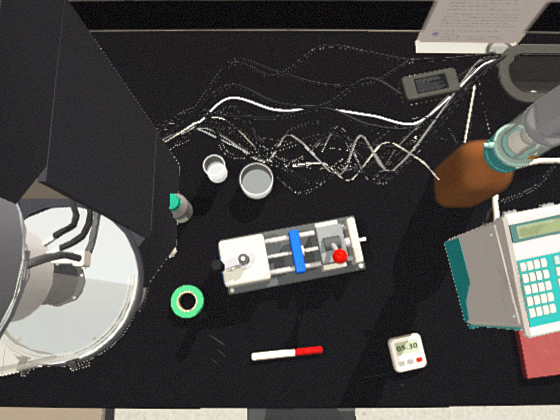

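```bash
cat > h.py <<'E'
import numpy as np,cv2
def load(n): return dict(np.load(n,allow_pickle=True))
def ray(c,u,v):
    p=cv2.undistortPoints(np.array([[[u,v]]],float),c["mtx"],np.array([float(c["k1"]),0,0,0]))[0,0]
    d=c["R"].T@np.array([p[0],p[1],1]); o=-c["R"].T@c["t"]; return o,d
def plane(c,u,v,z):
    o,d=ray(c,u,v); return o+d*(z-o[2])/d[2]
def tri(c1,p1,c2,p2):
    o1,d1=ray(c1,*p1);o2,d2=ray(c2,*p2)
    a=np.linalg.lstsq(np.c_[d1,-d2],o2-o1,rcond=None)[0]
    P,Q=o1+a[0]*d1,o2+a[1]*d2; return (P+Q)/2,np.linalg.norm(P-Q)
def proj(c,X):
    p=c["R"]@X+c["t"]; x=p[:2]/p[2]; x=x*(1+float(c["k1"])*(x@x)); return c["mtx"][:2,:2]@x+c["mtx"][:2,2]
def mask_c(c,f):
    m=f(cv2.cvtColor(c["color"],cv2.COLOR_BGR2HSV).astype(int)).astype(np.uint8)
    n,l,s,ce=cv2.connectedComponentsWithStats(m); return [(s[i].tolist(),ce[i].round(1)) for i in range(1,n) if s[i][4]>30]
E
python3 - <<'E'
from h import *
S=load("scene0.npz");T=load("top0.npz")
for n,c,(x,y,w,h) in(("s",S,(200,140,110,180)),("t",T,(190,200,190,105))):
    k=4 if n=="t" else 3
    cv2.imwrite(f"pics/{n}crop.png",cv2.resize(np.clip(c["color"][y:y+h,x:x+w].astype(float)*1.6+20,0,255).astype(np.uint8),None,fx=k,fy=k,interpolation=cv2.INTER_CUBIC))
    for nm,f in(("red",lambda q:((q[...,0]<8)|(q[...,0]>172))&(q[...,1]>180)&(q[...,2]>90)),("blue",lambda q:(abs(q[...,0]-112)<12)&(q[...,1]>150)&(q[...,2]>70)),("green",lambda q:(abs(q[...,0]-70)<15)&(q[...,1]>120)&(q[...,2]>60))): print(n,nm,mask_c(c,f))
E
```

```text
s red [([237, 246, 12, 11, 89], array([242.2, 250.8])), ([169, 250, 7, 21, 135], array([171.9, 259.7]))]
s blue [([237, 234, 38, 14, 288], array([257.2, 239.6]))]
s green [([287, 144, 13, 9, 87], array([293.5, 147.9]))]
t red [([333, 249, 14, 14, 151], array([339.4, 255.8])), ([295, 346, 28, 10, 209], array([308.7, 350.3]))]
t blue [([288, 230, 18, 44, 451], array([296.5, 251.4]))]
t green [([169, 193, 12, 18, 154], array([174., 202.])), ([170, 284, 34, 35, 536], array([186.7, 301.1]))]
```

View pics/scrop.png

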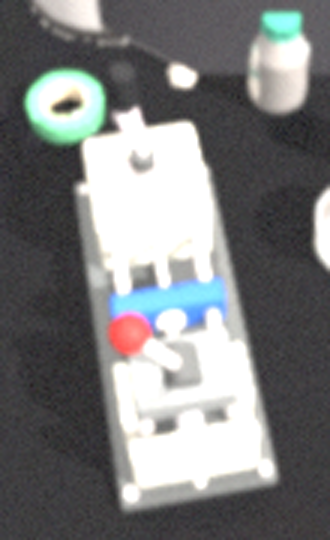

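View pics/tcrop.png

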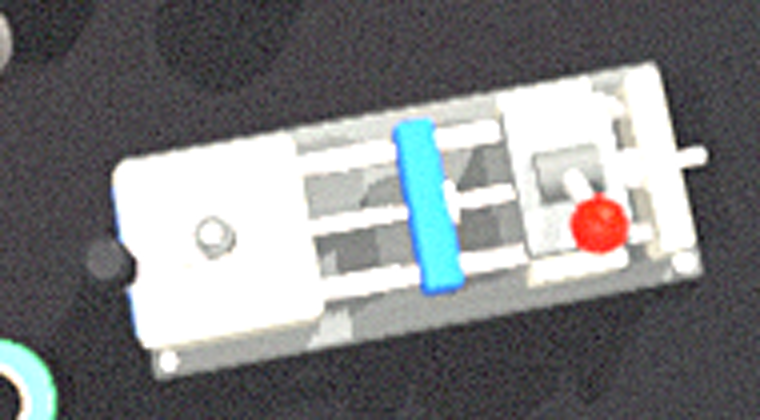

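```bash
python3 - <<'E'
from h import *
S=load("scene0.npz");T=load("top0.npz")
print("hub",plane(T,243.3,259,.098).round(4),plane(S,247.5,191,.098).round(4),tri(T,(243.3,259),S,(247.5,191)))
print("ball",tri(T,(339.4,255.8),S,(242.2,250.8)))
print("knobtop",plane(T,217,264.5,.142).round(4),plane(S,241,163.5,.142).round(4),tri(T,(217,264.5),S,(241,163.5)))
# base-plate rect in top: gearbox corners & plate corners from crop
for n,p,z in(("gb tl",(190+122/4,200+160/4),.072),("gb tr",(190+293/4,200+137/4),.072),("gb br",(190+322/4,200+312/4),.072),("gb bl",(190+142/4,200+347/4),.072),("pl bl",(190+155/4,200+378/4),.01),("pl br",(190+702/4,200+278/4),.01),("pl tr",(190+657/4,200+62/4),.01)): print(n,plane(T,*p,z).round(4))
print("green cap",plane(T,174,202,.098),"tape",plane(T,186.7,301.1,.018),"beaker",plane(T,215,168,.03))
# dark knob mask in top
g=cv2.cvtColor(T["color"],cv2.COLOR_BGR2GRAY);print(g[252:278:2,204:236:2])
g=cv2.cvtColor(S["color"],cv2.COLOR_BGR2GRAY);print(g[154:184:2,230:256:2])
print(T["z_map"][258:272:2,208:228:2].round(3))
E
```

```text
hub [0.5214 0.1372 0.098 ] [0.5219 0.1387 0.098 ] (array([0.52163296, 0.13720259, 0.09986636]), np.float64(0.0009048690980245477))
ball (array([ 0.5212083 , -0.02964254,  0.14015757]), np.float64(0.0018707441237675881))
knobtop [0.5077 0.1784 0.142 ] [0.5091 0.1801 0.142 ] (array([0.50843249, 0.17846039, 0.1435382 ]), np.float64(0.0016985514177089841))
gb tl [0.5594 0.1819 0.072 ]
gb tr [0.57   0.1025 0.072 ]
gb br [0.4891 0.0889 0.072 ]
gb bl [0.4734 0.1709 0.072 ]
pl bl [0.4611 0.1711 0.01  ]
pl br [ 0.5087 -0.0976  0.01  ]
pl tr [ 0.6173 -0.079   0.01  ]
green cap [0.62611925 0.26553699 0.098     ] tape [0.44846687 0.25106599 0.018     ] beaker [0.71132466 0.20123965 0.03      ]
[[ 33  33  28  31  32  32  31  47 244 255 254 254 254 254 254 254]
 [ 33  28  33  38  33  42  30  31 226 254 254 254 253 254 254 254]
 [ 31  34  30  34  31  31  30  27 170 254 254 253 253 254 255 252]
 [ 34  31  33  31  33  35  28  15 150 254 255 254 254 253 247 241]
 [ 35  31  32  32  39  49  43  59  96 252 255 242 245 240 242 242]
 [ 33  32  34  40  49  58  48  56  42 126 251 242 242 241 244 241]
 [ 27  
[... 1030 characters left out ...]
  26  27  32  41  38  29  28  27  24]
 [181 171 101  35  48  44  56 124  96  26  29  27  27]
 [177 152  90  43 104 145 167 207 139  31  29  30  27]
 [162 138  73  34  87 177 217 222 179  58  28  33  44]
 [146 108  37  27  46 140 211 220 210 132 123 147 178]]
[[0.937 0.938 0.94  0.938 0.937 0.939 0.875 0.866 0.867 0.862]
 [0.938 0.937 0.936 0.797 0.796 0.797 0.876 0.865 0.866 0.865]
 [0.935 0.936 0.794 0.796 0.793 0.794 0.791 0.813 0.84  0.838]
 [0.933 0.795 0.794 0.793 0.791 0.793 0.795 0.798 0.839 0.838]
 [0.933 0.796 0.791 0.793 0.788 0.792 0.796 0.797 0.828 0.837]
 [0.932 0.934 0.793 0.793 0.793 0.793 0.794 0.804 0.823 0.837]
 [0.934 0.932 0.794 0.793 0.791 0.792 0.797 0.813 0.84  0.86 ]]
```

```bash
python3 - <<'E'
from h import *
H=np.full((40,34),-1.)  # y from -0.9..0.5? cells 4cm
for n in("scene0.npz","top0.npz"):
    c=load(n);z=c["z_map"];v,u=np.mgrid[:420,:560];m=z>0
    p=cv2.undistortPoints(np.c_[u[m],v[m]].astype(float)[:,None],c["mtx"],np.array([float(c["k1"]),0,0,0]))[:,0]
    X=(np.c_[p,np.ones(len(p))]*z[m][:,None]-c["t"])@c["R"]
    i=((X[:,1]+.7)//.04).astype(int);j=((X[:,0]-.1)//.04).astype(int)
    k=(i>=0)&(i<32)&(j>=0)&(j<22)
    np.maximum.at(H,(i[k],j[k]),X[k,2])
print("cols x:",[round(.12+.04*j,2) for j in range(22)])
for i in range(31,-1,-1): print(f"{-.68+.04*i:+.2f}",*[f"{int(1000*h):4d}" if h>-1 else "   ." for h in H[i,:22]])
E
```

```text
cols x: [0.12, 0.16, 0.2, 0.24, 0.28, 0.32, 0.36, 0.4, 0.44, 0.48, 0.52, 0.56, 0.6, 0.64, 0.68, 0.72, 0.76, 0.8, 0.84, 0.88, 0.92, 0.96]
+0.56    .    .    .    3    4    4    1    .    .    .    .    .    .    .    .    .    4   12    3    5    3    4
+0.52    .    .    .    6    5    5    4    .    .  222  223    .    .    .    .    .    3   17    5    3    2    3
+0.48    .    .    .    4    6    4    4    2    .    .  222  225  248    .    .    .   33   23    3    3    3    3
+0.44    .    .    .    3    4  237  251    4    .    .  226  223  306    .    .    .   33    3    3    4    3    4
+0.40    .    .    .    4    5    4  401  125  349  351  387  223  346    .    .    .   29    4    3    5    5    5
+0.36    .    .    .    5    4    5  474  462  405  431  429  346  319    .    .   46   49   30    5    5    5    6
+0.32    .    .    .    4    5    5  444  551  553  478  386  362    .    .    .   61   52   33   20    5    5    6
+0.28    .    .    .    4    5    4    4  550  579  586  601  628  636  642  631  575   47   35   20    6    5    5
+0.24    .    .    .    3    4    4
[... 2048 characters left out ...]
  14
-0.48    .    .    .    2    3   19   21   21    .    .    .    .    .    5   13   17    4    .    3   14    .    5
-0.52    .    .    .    .    .    .    .    .    .    .    .    .    .    4    6   15   12    .    .    9    .    4
-0.56    .    .    .    .    .    .    .    .    .    .    .    .    .    .    .    .    .    .    .    .    .    4
-0.60    .    .    .    .    .    .    .    .    .    .    .    .    .    .    .    .    .    .    .    .    .  -48
-0.64    .    .    .    .    .    .    .    .    .    .    .    .    .    .    .    .    .    .    .    .    .    .
-0.68    .    .    .    .    .    .    .    .    .    .    .    .    .    .    .    .    .    .    .    .    .    .
```

```bash
cat >> h.py <<'E'
from scipy.spatial.transform import Rotation as Ro
def pose():
    from station import r
    s=r.read_state(); M=Ro.from_rotvec(s["eef_rot"]).as_matrix()
    return s,np.array([*s["eef_pos"],np.degrees(np.arctan2(M[1,0],M[0,0]))]),M
def plan(p,wps,step=36.,rot=6.8):
    """tool-down rows; wps (x,y,z,psi deg)"""
    p=np.array(p,float);out=[]
    for w in wps:
        w=np.array(w,float);d=w-p;d[3]=(d[3]+180)%360-180
        n=int(max(1,np.ceil(np.linalg.norm(d[:3])*1e3/step-.02),np.ceil(abs(d[3])/rot-.02)))
        for k in range(n):
            e=(w-p);e[3]=(e[3]+180)%360-180;e/=n-k
            a=np.radians(p[3]);c,s=np.cos(a),np.sin(a)
            row=np.round([1e3*(c*e[0]+s*e[1]),1e3*(s*e[0]-c*e[1]),-1e3*e[2],-e[3]],1)
            p=p+np.array([(c*row[0]+s*row[1])/1e3,(s*row[0]-c*row[1])/1e3,-row[2]/1e3,-row[3]]);out.append(row)
    for i in range(0,len(out),5): print([x.tolist() for x in out[i:i+5]])
    return p
E
python3 - <<'E'
from h import *
s,p,M=pose();print(p,M.round(3).tolist())
print(plan(p,[(p[0],p[1],.334,p[3]),(.43,-.08,.33,90)],step=35))
E
```

```text
[ 0.24549481 -0.60112267  0.19368805 22.22138242] [[0.926, 0.378, -0.001], [0.378, -0.926, 0.002], [0.0, -0.002, -1.0]]
[[0.0, 0.0, -35.1, -0.0], [0.0, 0.0, -35.1, -0.0], [0.0, 0.0, -35.1, -0.0], [0.0, 0.0, -35.0, -0.0], [23.0, -25.8, 0.2, -4.2]]
[[24.8, -24.0, 0.3, -4.2], [26.5, -22.2, 0.2, -4.2], [28.1, -20.2, 0.3, -4.2], [29.5, -18.0, 0.2, -4.2], [30.7, -15.8, 0.3, -4.3]]
[[31.8, -13.5, 0.2, -4.2], [32.7, -11.1, 0.3, -4.3], [33.5, -8.6, 0.2, -4.2], [34.0, -6.2, 0.3, -4.3], [34.4, -3.6, 0.2, -4.2]]
[[34.5, -1.1, 0.3, -4.3], [34.5, 1.5, 0.2, -4.2], [34.3, 4.0, 0.3, -4.3], [33.9, 6.6, 0.2, -4.2], [33.3, 9.1, 0.3, -4.3]]
[ 4.30010335e-01 -8.00348796e-02  3.29988052e-01  9.00213824e+01]
```

>>> apply_moves:
  motion:
    - {"dx":0,"dy":0,"dz":-35,"roll":0,"hand":1}
    - {"dx":0,"dy":0,"dz":-35,"roll":0,"hand":1}
    - {"dx":0,"dy":0,"dz":-35,"roll":0,"hand":1}
    - {"dx":0,"dy":0,"dz":-35,"roll":0,"hand":1}
    - {"dx":23,"dy":-26,"dz":0,"roll":-4.2,"hand":1}
  grip_force: 30

```text
t: 0.52
eef_pos: [0.2546, -0.5775, 0.3418]
eef_rot: [3.048, 0.7, 0.0]
wrist_force: [-0.1, -1.3, 1.5]
finger_gap: 0.0916
finger_force: 0.0
```

>>> apply_moves:
  motion:
    - {"dx":25,"dy":-24,"dz":0,"roll":-4.2,"hand":1}
    - {"dx":26.5,"dy":-22,"dz":0,"roll":-4.2,"hand":1}
    - {"dx":28,"dy":-20,"dz":0,"roll":-4.2,"hand":1}
    - {"dx":29.5,"dy":-18,"dz":0,"roll":-4.2,"hand":1}
    - {"dx":30.7,"dy":-16,"dz":0,"roll":-4.3,"hand":1}

```text
t: 0.93
eef_pos: [0.3152, -0.4044, 0.3342]
eef_rot: [-2.872, -1.271, 0.001]
wrist_force: [0.9, 0.4, 0.3]
finger_gap: 0.0919
finger_force: 0.0
```

```bash
python3 - <<'E'
from h import *
s,p,M=pose();print(p,M.round(3).tolist(),s["qpos"].round(2),s["t"])
plan(p,[(.43,-.08,.33,90),(.50,.15,.25,90)],step=35)
E
```

```text
[ 0.31524286 -0.4043839   0.33415065 47.72096902] [[0.673, 0.74, -0.001], [0.74, -0.673, 0.001], [-0.0, -0.001, -1.0]] [ 1.4   0.15 -0.61  1.7   0.09  1.32  0.04] 0.9333
[[31.7, -13.3, 0.4, -4.2], [32.6, -11.0, 0.4, -4.2], [33.3, -8.6, 0.4, -4.2], [33.9, -6.1, 0.4, -4.2], [34.2, -3.6, 0.4, -4.2]]
[[34.4, -1.1, 0.4, -4.3], [34.4, 1.5, 0.4, -4.2], [34.2, 4.0, 0.5, -4.3], [33.8, 6.6, 0.4, -4.2], [33.1, 9.1, 0.5, -4.3]]
[[28.8, 8.8, 10.0, 0.0], [28.7, 8.8, 10.0, 0.0], [28.8, 8.7, 10.0, 0.0], [28.7, 8.8, 10.0, 0.0], [28.8, 8.7, 10.0, 0.0]]
[[28.7, 8.8, 10.0, 0.0], [28.8, 8.7, 10.0, 0.0], [28.7, 8.8, 10.0, 0.0]]
```

>>> apply_moves:
  motion:
    - {"dx":31.7,"dy":-13.3,"dz":0,"roll":-4.2,"hand":1}
    - {"dx":32.6,"dy":-11,"dz":0,"roll":-4.2,"hand":1}
    - {"dx":33.3,"dy":-8.6,"dz":0,"roll":-4.2,"hand":1}
    - {"dx":33.9,"dy":-6,"dz":0,"roll":-4.2,"hand":1}
    - {"dx":34.2,"dy":-3.6,"dz":0,"roll":-4.2,"hand":1}

```text
t: 1.35
eef_pos: [0.3731, -0.2425, 0.3343]
eef_rot: [-2.593, -1.773, 0.001]
wrist_force: [0.8, 0.5, 0.8]
finger_gap: 0.0916
finger_force: 0.0
```

>>> apply_moves:
  motion:
    - {"dx":34.4,"dy":-1,"dz":0,"roll":-4.3,"hand":1}
    - {"dx":34.4,"dy":1.5,"dz":0,"roll":-4.2,"hand":1}
    - {"dx":34.2,"dy":4,"dz":0,"roll":-4.3,"hand":1}
    - {"dx":33.8,"dy":6.6,"dz":0,"roll":-4.2,"hand":1}
    - {"dx":33,"dy":9,"dz":0,"roll":-4.3,"hand":1}

```text
t: 1.77
eef_pos: [0.431, -0.0808, 0.3345]
eef_rot: [2.221, 2.221, -0.001]
wrist_force: [0.4, -1.0, -0.7]
finger_gap: 0.092
finger_force: 0.0
```

```bash
python3 - <<'E'
from h import *
s,p,M=pose();print(p,s["qpos"].round(2),s["t"])
plan(p,[(.508,.178,.19,90)],step=35)
c=load("top0.npz")
for n in("scene0.npz","top0.npz"):
    c=load(n);z=c["z_map"];v,u=np.mgrid[:420,:560];m=z>0
    q=cv2.undistortPoints(np.c_[u[m],v[m]].astype(float)[:,None],c["mtx"],np.array([float(c["k1"]),0,0,0]))[:,0]
    X=(np.c_[q,np.ones(len(q))]*z[m][:,None]-c["t"])@c["R"]
    k=(X[:,2]>.2)&(X[:,1]>.1)&(X[:,0]>.35)&(X[:,0]<.75); print(n,np.percentile(X[k,1],[0,.1,1,5]))
E
```

```text
[ 4.31018447e-01 -8.07865931e-02  3.34524581e-01  9.00180004e+01] [ 1.1  -0.01 -0.96  1.84 -0.01  1.31  0.15] 1.7667
[[28.8, 8.6, 16.1, 0.0], [28.7, 8.6, 16.1, 0.0], [28.8, 8.6, 16.0, 0.0], [28.7, 8.5, 16.1, 0.0], [28.8, 8.6, 16.0, 0.0]]
[[28.7, 8.5, 16.1, 0.0], [28.8, 8.6, 16.0, 0.0], [28.7, 8.5, 16.1, 0.0], [28.8, 8.6, 16.0, 0.0]]
scene0.npz [0.27157597 0.2727583  0.27361857 0.27444749]
top0.npz [0.2730286  0.27349625 0.27390343 0.27428432]
```

>>> apply_moves:
  motion:
    - {"dx":28.8,"dy":8.6,"dz":16,"roll":0,"hand":1}
    - {"dx":28.8,"dy":8.6,"dz":16,"roll":0,"hand":1}
    - {"dx":28.8,"dy":8.6,"dz":16,"roll":0,"hand":1}
    - {"dx":28.8,"dy":8.6,"dz":16,"roll":0,"hand":1}
    - {"dx":28.8,"dy":8.6,"dz":16,"roll":0,"hand":1}

```text
t: 2.18
eef_pos: [0.4746, 0.0625, 0.2538]
eef_rot: [2.225, 2.217, -0.0]
wrist_force: [0.3, -0.6, 0.0]
finger_gap: 0.0917
finger_force: 0.0
```

>>> apply_moves:
  motion:
    - {"dx":28.7,"dy":8.5,"dz":16,"roll":0,"hand":1}
    - {"dx":28.8,"dy":8.6,"dz":16,"roll":0,"hand":1}
    - {"dx":28.7,"dy":8.5,"dz":16,"roll":0,"hand":1}
    - {"dx":28.8,"dy":8.6,"dz":16,"roll":0,"hand":1}
    - {"dx":0,"dy":0,"dz":0,"roll":0,"hand":1}

```text
t: 2.6
eef_pos: [0.5068, 0.1832, 0.1878]
eef_rot: [-2.211, -2.223, -0.0]
wrist_force: [-0.1, 0.1, -0.0]
finger_gap: 0.0917
finger_force: 0.0
```

```bash
python3 - <<'E'
from h import *
from station import r
s,p,M=pose();print(p,M.round(3).tolist(),s["qpos"].round(2),s["t"],s["wrist_force"])
plan(p,[(.508,.179,.108,90)],step=20)
c=r.read_camera("scene");d=r.read_camera("top")
cv2.imwrite("pics/both1.png",cv2.resize(np.hstack([cv2.resize(c["color"][100:280,150:390],None,fx=1.65,fy=1.65),cv2.resize(d["color"][160:340,130:370],None,fx=1.65,fy=1.65)]),None,fx=1,fy=1))
E
```

```text
[ 0.50681251  0.18323666  0.1877723  90.3075122 ] [[-0.005, 1.0, -0.004], [1.0, 0.005, 0.004], [0.004, -0.004, -1.0]] [ 0.4   0.46 -1.01  1.82  0.42  1.1  -0.76] 2.6 [-0.12844366  0.11900055 -0.00368746]
[[-1.1, 0.3, 19.9, 0.1], [-1.0, 0.3, 20.0, 0.1], [-1.1, 0.3, 19.9, 0.1], [-1.0, 0.3, 20.0, 0.0]]
```

View pics/both1.png

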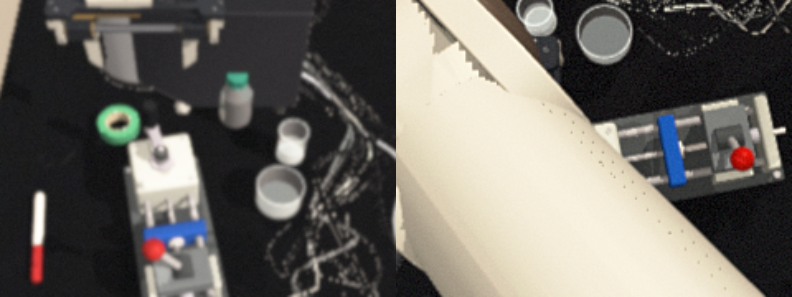

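>>> apply_moves:
  motion:
    - {"dx":-1,"dy":0.3,"dz":20,"roll":0,"hand":1}
    - {"dx":-1,"dy":0.3,"dz":20,"roll":0,"hand":1}
    - {"dx":-1,"dy":0.3,"dz":20,"roll":0,"hand":1}
    - {"dx":-1,"dy":0.3,"dz":19,"roll":0,"hand":1}
    - {"dx":0,"dy":0,"dz":0,"roll":0,"hand":0.2}

```text
t: 3.12
eef_pos: [0.5086, 0.1684, 0.109]
eef_rot: [-2.228, -2.214, 0.008]
wrist_force: [-0.4, -0.8, -0.2]
finger_gap: 0.0887
finger_force: 0.0
```

```bash
python3 - <<'E'
from h import *
s,p,M=pose();print(p,s["wrist_force"].round(2),s["finger_gap"],s["qvel"].round(3))
E
```

```text
[ 0.50859029  0.16838211  0.10895978 89.63405305] [-0.45 -0.81 -0.22] 0.08869091736711358 [ 0.008 -0.036 -0.04  -0.044 -0.043  0.051  0.03 ]
```

>>> apply_moves:
  motion:
    - {"dx":4,"dy":0,"dz":0,"roll":0,"hand":0}
    - {"dx":0,"dy":0,"dz":0,"roll":0,"hand":-0.2}
    - {"dx":0,"dy":0,"dz":0,"roll":0,"hand":-0.2}
    - {"dx":0,"dy":0,"dz":0,"roll":0,"hand":-0.2}
    - {"dx":0,"dy":0,"dz":0,"roll":0,"hand":-0.2}
  grip_force: 25

```text
t: 3.53
eef_pos: [0.511, 0.1764, 0.1126]
eef_rot: [2.224, 2.217, 0.002]
wrist_force: [0.7, -0.1, -1.1]
finger_gap: 0.0565
finger_force: 0.0
```

```bash
python3 - <<'E'
from h import *
s,p,M=pose();print(p,M.round(3).tolist(),s["wrist_force"].round(2),s["finger_gap"],s["qvel"].round(3))
E
```

```text
[ 0.51103277  0.1763678   0.11264673 89.81520755] [[0.003, 1.0, 0.002], [1.0, -0.003, 0.0], [0.0, 0.002, -1.0]] [ 0.71 -0.13 -1.06] 0.05649474792655259 [-0.003  0.004  0.005  0.004  0.002 -0.002 -0.001]
```

>>> apply_moves:
  motion:
    - {"dx":2.5,"dy":-2.5,"dz":3.5,"roll":0,"hand":-0.2}
    - {"dx":0,"dy":0,"dz":0,"roll":0,"hand":-1}
    - {"dx":0,"dy":0,"dz":0,"roll":0,"hand":-1}
    - {"dx":0,"dy":0,"dz":0,"roll":0,"hand":-1}
    - {"dx":0,"dy":0,"dz":0,"roll":0,"hand":-1}
  grip_force: 25

```text
t: 3.95
eef_pos: [0.5078, 0.1788, 0.1081]
eef_rot: [-2.225, -2.218, 0.0]
wrist_force: [-0.5, -0.1, -0.3]
finger_gap: 0.0227
finger_force: 0.0
```

>>> apply_moves:
  motion:
    - {"dx":0,"dy":0,"dz":0,"roll":0,"hand":-1}
    - {"dx":0,"dy":0,"dz":0,"roll":0,"hand":-1}
    - {"dx":0,"dy":0,"dz":0,"roll":0,"hand":-1}
    - {"dx":0,"dy":0,"dz":0,"roll":0,"hand":-1}
    - {"dx":0,"dy":0,"dz":0,"roll":0,"hand":-1}

```text
t: 4.37
eef_pos: [0.5078, 0.1787, 0.1081]
eef_rot: [-2.225, -2.218, 0.0]
wrist_force: [0.4, 0.2, -1.8]
finger_gap: 0.0143
finger_force: 21.5
```

```bash
python3 - <<'E'
from h import *
s,p,M=pose();print(p,M.round(3).tolist(),s["wrist_force"].round(2),s["finger_gap"],s["finger_force"],s["qvel"].round(3),s["qpos"].round(2))
E
```

```text
[ 0.50780029  0.1787443   0.10805409 89.81722392] [[0.003, 1.0, -0.0], [1.0, -0.003, 0.0], [0.0, -0.0, -1.0]] [ 0.36  0.19 -1.85] 0.014295294035321246 21.451642887841444 [-0.001 -0.     0.     0.001 -0.     0.001 -0.002] [ 0.33  0.55 -0.93  1.9   0.53  0.96 -0.85]
```

```bash
python3 - <<'E'
from h import *
from station import r
c=r.read_camera("scene");np.savez("scene2.npz",**c)
for X in([.508,.179,.142],[.508,.179,.108]): print(proj(c,np.array(X)))
x,y,w,h=190,100,120,110
cv2.imwrite("pics/s2.png",cv2.resize(np.clip(c["color"][y:y+h,x:x+w].astype(float)*1.8+20,0,255).astype(np.uint8),None,fx=5,fy=5,interpolation=cv2.INTER_CUBIC))
E
```

```text
[240.4839291  163.88229474]
[241.61261174 173.7523707 ]
```

View pics/s2.png

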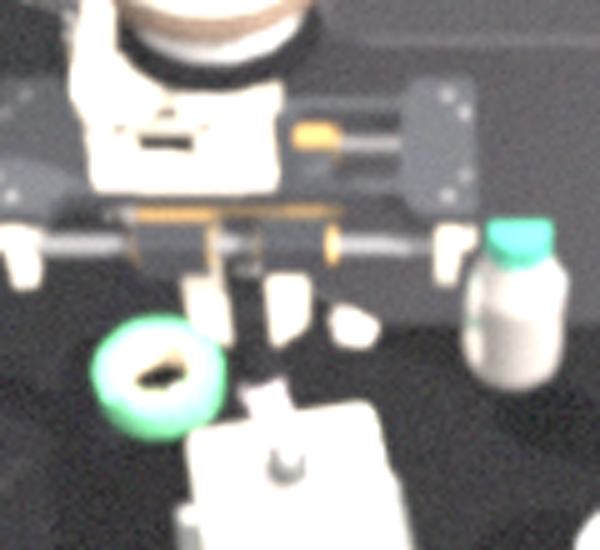

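```bash
python3 - <<'E'
from h import *
c=load("scene2.npz");z=c["z_map"]
def P(u,v):
    o,d=ray(c,u,v); return (o+d*z[v,u]/(c["R"][2]@d)*1).round(3)   # R*d has z=1
g=cv2.cvtColor(c["color"],cv2.COLOR_BGR2GRAY)
for v in range(150,182,3): print(v,[(u,int(g[v,u]),*(1000*P(u,v)).astype(int).tolist()) for u in range(228,254,3)])
E
```

```text
150 [(228, 48, 492, 141, 228), (231, 82, 498, 142, 227), (234, 92, 503, 148, 221), (237, 66, 508, 148, 221), (240, 64, 514, 148, 220), (243, 48, 521, 142, 227), (246, 49, 527, 141, 229), (249, 44, 532, 142, 227), (252, 46, 538, 142, 227)]
153 [(228, 46, 491, 142, 219), (231, 73, 497, 142, 219), (234, 78, 499, 168, 190), (237, 53, 482, 330, 7), (240, 69, 490, 330, 7), (243, 49, 520, 141, 219), (246, 50, 526, 143, 218), (249, 48, 532, 141, 220), (252, 42, 538, 143, 217)]
156 [(228, 124, 486, 167, 182), (231, 129, 492, 166, 183), (234, 92, 498, 170, 178), (237, 27, 482, 324, 2), (240, 32, 490, 324, 1), (243, 115, 516, 170, 178), (246, 173, 523, 167, 182), (249, 171, 529, 168, 180), (252, 70, 524, 296, 33)]
159 [(228, 146, 485, 168, 171), (231, 164, 491, 167, 172), (234, 134, 497, 167, 172), (237, 29, 482, 314, 1), (240, 31, 490, 314, 1), (243, 112, 516, 170, 169), (246, 191, 522, 167, 172), (249, 187, 528, 167, 172), (252, 76, 522, 316, -1)]
162 [(228, 155, 484, 168, 162), (231, 189, 490, 168, 162), (234, 169, 496, 168, 162), (237, 37, 500, 184, 143), (240, 34, 507, 185, 141), (243, 95,
[... 803 characters left out ...]

174 [(228, 165, 464, 250, 18), (231, 182, 472, 249, 19), (234, 107, 477, 264, 1), (237, 25, 498, 176, 111), (240, 23, 505, 171, 117), (243, 32, 512, 173, 115), (246, 43, 518, 180, 106), (249, 26, 516, 265, -1), (252, 26, 524, 263, 2)]
177 [(228, 186, 465, 241, 18), (231, 178, 472, 240, 19), (234, 96, 478, 252, 4), (237, 53, 485, 254, 1), (240, 89, 505, 172, 106), (243, 132, 511, 172, 105), (246, 130, 517, 182, 93), (249, 33, 516, 254, 1), (252, 31, 524, 255, 0)]
180 [(228, 178, 466, 230, 19), (231, 151, 472, 235, 13), (234, 70, 478, 244, 1), (237, 41, 486, 243, 2), (240, 162, 504, 171, 95), (243, 219, 511, 171, 96), (246, 197, 517, 171, 96), (249, 39, 516, 246, -2), (252, 36, 524, 245, -1)]
```

```bash
cat >> h.py <<'E'
def circ(phi,step,n,R=45.):
    """rows dx,dy (tool x=+y, tool y=+x) stepping clockwise; error-free rounding of cumulative"""
    a=np.radians(phi-step*np.arange(n+1)); q=np.round(np.c_[R*np.sin(a),R*np.cos(a)],1); d=np.diff(q,axis=0).round(1)
    for i in range(0,n,5): print(round(phi-step*i,1),(d[i:i+5]+0.0).tolist())
E
python3 -c "
from h import *
circ(107.6,2,10)"
```

```text
107.6 [[0.4, 1.5], [0.4, 1.5], [0.4, 1.6], [0.3, 1.5], [0.2, 1.5]]
97.6 [[0.2, 1.6], [0.1, 1.6], [0.1, 1.5], [0.0, 1.6], [0.0, 1.6]]
```

>>> apply_moves:
  motion:
    - {"dx":0.4,"dy":1.5,"dz":0,"roll":0,"hand":-1}
    - {"dx":0.4,"dy":1.5,"dz":0,"roll":0,"hand":-1}
    - {"dx":0.4,"dy":1.6,"dz":0,"roll":0,"hand":-1}
    - {"dx":0.3,"dy":1.5,"dz":0,"roll":0,"hand":-1}
    - {"dx":0.2,"dy":1.5,"dz":0,"roll":0,"hand":-1}

```text
t: 4.83
eef_pos: [0.5156, 0.1806, 0.1081]
eef_rot: [-2.225, -2.218, 0.0]
wrist_force: [-0.2, 0.4, -1.5]
finger_gap: 0.0141
finger_force: 21.4
```

>>> apply_moves:
  motion:
    - {"dx":0.2,"dy":1.6,"dz":0,"roll":0,"hand":-1}
    - {"dx":0.1,"dy":1.6,"dz":0,"roll":0,"hand":-1}
    - {"dx":0.1,"dy":1.5,"dz":0,"roll":0,"hand":-1}
    - {"dx":0,"dy":1.6,"dz":0,"roll":0,"hand":-1}
    - {"dx":0,"dy":1.6,"dz":0,"roll":0,"hand":-1}

```text
t: 5.25
eef_pos: [0.5235, 0.1809, 0.1081]
eef_rot: [-2.225, -2.218, -0.0]
wrist_force: [0.2, 1.2, -2.1]
finger_gap: 0.0144
finger_force: 21.4
```

```bash
python3 - <<'E'
from h import *
from station import r
s,p,M=pose();print(p,s["wrist_force"].round(2),s["finger_gap"],s["finger_force"])
c=r.read_camera("scene");np.savez("scene3.npz",**c)
x,y,w,h=190,100,120,110
cv2.imwrite("pics/s3.png",cv2.resize(np.clip(c["color"][y:y+h,x:x+w].astype(float)*2.2+30,0,255).astype(np.uint8),None,fx=5,fy=5,interpolation=cv2.INTER_CUBIC))
E
```

```text
[ 0.52351989  0.18089187  0.10813051 89.82271498] [ 0.18  1.22 -2.08] 0.01440560225000788 21.364540552458493
```

View pics/s3.png

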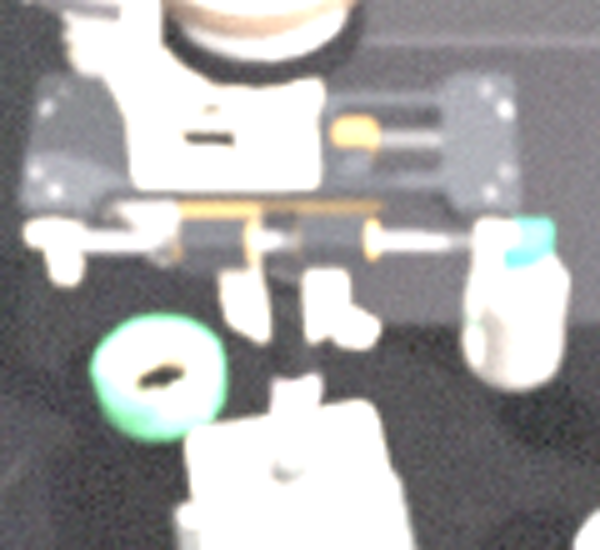

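```bash
python3 -c "
from h import *
circ(87.6,2.4,75)"
```

```text
87.6 [[-0.2, 1.9], [-0.2, 1.8], [-0.2, 1.9], [-0.4, 1.9], [-0.4, 1.8]]
75.6 [[-0.5, 1.8], [-0.6, 1.8], [-0.7, 1.8], [-0.7, 1.7], [-0.8, 1.7]]
63.6 [[-0.9, 1.7], [-0.9, 1.6], [-1.0, 1.6], [-1.1, 1.6], [-1.1, 1.5]]
51.6 [[-1.2, 1.4], [-1.3, 1.4], [-1.3, 1.4], [-1.4, 1.2], [-1.4, 1.3]]
39.6 [[-1.5, 1.1], [-1.5, 1.2], [-1.6, 1.0], [-1.6, 1.0], [-1.7, 0.9]]
27.6 [[-1.6, 0.8], [-1.8, 0.8], [-1.7, 0.7], [-1.8, 0.6], [-1.8, 0.5]]
15.6 [[-1.8, 0.5], [-1.9, 0.4], [-1.8, 0.3], [-1.9, 0.3], [-1.9, 0.1]]
3.6 [[-1.9, 0.1], [-1.8, 0.0], [-1.9, -0.1], [-1.9, -0.1], [-1.9, -0.3]]
-8.4 [[-1.8, -0.3], [-1.9, -0.4], [-1.8, -0.5], [-1.8, -0.5], [-1.8, -0.6]]
-20.4 [[-1.7, -0.7], [-1.8, -0.8], [-1.6, -0.8], [-1.7, -0.9], [-1.6, -1.0]]
-32.4 [[-1.6, -1.0], [-1.5, -1.2], [-1.5, -1.1], [-1.4, -1.3], [-1.4, -1.2]]
-44.4 [[-1.3, -1.4], [-1.3, -1.4], [-1.2, -1.4], [-1.1, -1.5], [-1.1, -1.6]]
-56.4 [[-1.0, -1.6], [-0.9, -1.6], [-0.9, -1.7], [-0.8, -1.7], [-0.7, -1.7]]
-68.4 [[-0.7, -1.8], [-0.6, -1.8], [-0.5, -1.8], [-0.4, -1.8], [-0.4, -1.9]]
-80.4 [[-0.2, -1.9], [-0.2, -1.8], [-0.2, -1.9], [0.0, -1.9], [0.0, -1.9]]
```

>>> apply_moves:
  motion:
    - {"dx":-0.2,"dy":1.9,"dz":0,"roll":0,"hand":-1}
    - {"dx":-0.2,"dy":1.8,"dz":0,"roll":0,"hand":-1}
    - {"dx":-0.2,"dy":1.9,"dz":0,"roll":0,"hand":-1}
    - {"dx":-0.4,"dy":1.9,"dz":0,"roll":0,"hand":-1}
    - {"dx":-0.4,"dy":1.8,"dz":0,"roll":0,"hand":-1}

```text
t: 5.72
eef_pos: [0.5343, 0.1791, 0.1095]
eef_rot: [2.224, 2.216, 0.002]
wrist_force: [-1.8, -1.4, 7.1]
finger_gap: 0.0007
finger_force: 3.5
```

>>> apply_moves:
  motion:
    - {"dx":-0.5,"dy":1.8,"dz":0,"roll":0,"hand":-1}
    - {"dx":-0.6,"dy":1.8,"dz":0,"roll":0,"hand":-1}
    - {"dx":-0.7,"dy":1.8,"dz":0,"roll":0,"hand":-1}
    - {"dx":-0.7,"dy":1.7,"dz":0,"roll":0,"hand":-1}
    - {"dx":-0.8,"dy":1.7,"dz":0,"roll":0,"hand":-1}

```text
t: 6.13
eef_pos: [0.5428, 0.1755, 0.1095]
eef_rot: [2.224, 2.216, 0.001]
wrist_force: [-1.5, -1.3, 6.7]
finger_gap: 0.0008
finger_force: 3.7
```

>>> apply_moves:
  motion:
    - {"dx":-0.9,"dy":1.7,"dz":0,"roll":0,"hand":-1}
    - {"dx":-0.9,"dy":1.6,"dz":0,"roll":0,"hand":-1}
    - {"dx":-1.0,"dy":1.6,"dz":0,"roll":0,"hand":-1}
    - {"dx":-1.1,"dy":1.6,"dz":0,"roll":0,"hand":-1}
    - {"dx":-1.1,"dy":1.5,"dz":0,"roll":0,"hand":-1}

```text
t: 6.55
eef_pos: [0.5505, 0.1703, 0.1094]
eef_rot: [2.224, 2.216, 0.0]
wrist_force: [-1.7, -2.1, 7.4]
finger_gap: 0.0004
finger_force: 3.9
```

>>> apply_moves:
  motion:
    - {"dx":-1.2,"dy":1.4,"dz":0,"roll":0,"hand":-1}
    - {"dx":-1.3,"dy":1.4,"dz":0,"roll":0,"hand":-1}
    - {"dx":-1.3,"dy":1.4,"dz":0,"roll":0,"hand":-1}
    - {"dx":-1.4,"dy":1.2,"dz":0,"roll":0,"hand":-1}
    - {"dx":-1.4,"dy":1.3,"dz":0,"roll":0,"hand":-1}

```text
t: 6.97
eef_pos: [0.5568, 0.1638, 0.1094]
eef_rot: [2.224, 2.216, -0.0]
wrist_force: [-3.6, -2.2, 8.1]
finger_gap: 0.0003
finger_force: 3.9
```

>>> apply_moves:
  motion:
    - {"dx":0,"dy":0,"dz":-10,"roll":0,"hand":-1}
    - {"dx":0,"dy":0,"dz":-15,"roll":0,"hand":-1}
    - {"dx":-20,"dy":-20,"dz":-15,"roll":0,"hand":0}
    - {"dx":-20,"dy":-20,"dz":0,"roll":0,"hand":1}
    - {"dx":0,"dy":0,"dz":0,"roll":0,"hand":1}

```text
t: 7.38
eef_pos: [0.5137, 0.1209, 0.1491]
eef_rot: [2.225, 2.214, -0.006]
wrist_force: [0.0, -0.6, -0.2]
finger_gap: 0.0161
finger_force: 0.0
```

>>> apply_moves:
  motion:
    - {"dx":-20,"dy":-20,"dz":0,"roll":0,"hand":1}
    - {"dx":-20,"dy":-10,"dz":0,"roll":0,"hand":1}
    - {"dx":0,"dy":0,"dz":0,"roll":0,"hand":1}
    - {"dx":0,"dy":0,"dz":0,"roll":0,"hand":1}
    - {"dx":0,"dy":0,"dz":0,"roll":0,"hand":1}

```text
t: 7.8
eef_pos: [0.487, 0.0853, 0.1491]
eef_rot: [2.224, 2.217, 0.003]
wrist_force: [-0.3, -0.0, 0.4]
finger_gap: 0.0491
finger_force: 0.0
```

```bash
python3 - <<'E'
from h import *
from station import r
s,p,M=pose();print(p,M.round(3).tolist(),s["wrist_force"].round(2),s["finger_gap"],s["t"])
c=r.read_camera("scene");np.savez("scene4.npz",**c);d=r.read_camera("top");np.savez("top4.npz",**d)
cv2.imwrite("pics/both4.png",np.hstack([cv2.resize(c["color"][80:290,170:380],None,fx=1.9,fy=1.9),cv2.resize(d["color"][160:370,150:360],None,fx=1.9,fy=1.9)]))
E
```

```text
[4.87027341e-01 8.52675452e-02 1.49118329e-01 8.98031784e+01] [[0.003, 1.0, 0.002], [1.0, -0.003, 0.001], [0.001, 0.002, -1.0]] [-0.3  -0.04  0.37] 0.04906559262511434 7.8
```

View pics/both4.png

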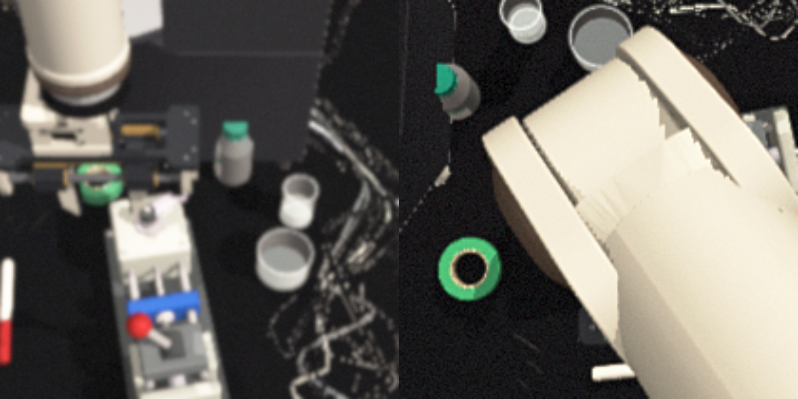

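```bash
python3 - <<'E'
from h import *
c=load("scene4.npz");z=c["z_map"];v,u=np.mgrid[:420,:560]
p=cv2.undistortPoints(np.c_[u.ravel(),v.ravel()].astype(float)[:,None],c["mtx"],np.array([float(c["k1"]),0,0,0]))[:,0]
X=((np.c_[p,np.ones(len(p))]*z.ravel()[:,None]-c["t"])@c["R"]).reshape(420,560,3)
g=c["color"].sum(2)//3
for rr in range(170,204,2): print(rr,[f"{uu}:{g[rr,uu]},"+",".join(str(int(1000*q)) for q in X[rr,uu]) for uu in (198,201,204,207,210,213,216)])
print()
for rr in range(166,202,2): print(rr,[f"{uu}:{g[rr,uu]},"+",".join(str(int(1000*q)) for q in X[rr,uu]) for uu in (253,256,259,262,265,268,271,274)])
E
```

```text
170 ['198:56,450,58,270', '201:55,455,57,270', '204:116,460,58,269', '207:132,459,80,242', '210:93,461,92,227', '213:145,425,264,16', '216:175,433,263,17']
172 ['198:56,450,52,271', '201:57,455,53,270', '204:127,460,55,268', '207:116,464,58,264', '210:109,470,57,265', '213:118,474,58,263', '216:123,480,57,265']
174 ['198:51,450,50,268', '201:55,455,50,269', '204:126,460,51,267', '207:107,464,54,263', '210:101,470,54,264', '213:108,475,54,263', '216:104,480,54,263']
176 ['198:44,450,48,265', '201:45,455,49,264', '204:111,460,50,263', '207:108,458,73,234', '210:54,461,84,220', '213:108,426,244,16', '216:104,431,255,3']
178 ['198:45,449,48,259', '201:45,454,48,260', '204:79,458,51,256', '207:130,457,75,225', '210:34,461,79,220', '213:102,427,236,19', '216:120,435,237,18']
180 ['198:38,448,49,253', '201:98,453,48,254', '204:130,458,48,254', '207:172,456,75,220', '210:52,461,77,217', '213:90,428,228,22', '216:113,435,230,19']
182 ['198:29,387,238,0', '201:141,445,74,215', '204:179,450,73,215', '207:183,456,71,218', '210:82,460,77,211', '213:61,428,227,14', '216:98,436,223,19']
184 ['198:3
[... 3928 characters left out ...]
53:210,532,145,76', '256:230,539,148,72', '259:226,545,149,71', '262:227,552,148,72', '265:225,559,150,70', '268:79,564,200,0', '271:29,572,202,-2', '274:26,579,201,-1']
196 ['253:216,532,140,76', '256:228,539,143,72', '259:227,546,142,73', '262:230,552,143,72', '265:232,559,143,71', '268:142,565,189,6', '271:32,572,194,0', '274:27,579,193,0']
198 ['253:229,533,135,76', '256:227,539,137,72', '259:237,546,137,72', '262:244,552,137,72', '265:232,559,137,72', '268:162,565,181,9', '271:35,572,187,0', '274:26,579,189,-1']
200 ['253:230,533,129,76', '256:233,539,131,73', '259:248,546,132,71', '262:248,553,132,71', '265:235,559,131,72', '268:169,565,174,11', '271:48,572,182,0', '274:27,579,183,-1']
```

>>> apply_moves:
  motion:
    - {"dx":0,"dy":-25,"dz":0,"roll":0,"hand":0.6}
    - {"dx":0,"dy":-25,"dz":0,"roll":0,"hand":0.2}
    - {"dx":0,"dy":-15,"dz":0,"roll":0,"hand":0.1}
    - {"dx":0,"dy":0,"dz":0,"roll":0,"hand":0.1}
    - {"dx":0,"dy":0,"dz":0,"roll":0,"hand":0.1}

```text
t: 8.32
eef_pos: [0.4212, 0.0854, 0.1485]
eef_rot: [2.222, 2.219, 0.001]
wrist_force: [1.0, -2.1, -0.4]
finger_gap: 0.051
finger_force: 0.0
```

```bash
python3 - <<'E'
from h import *
from station import r
s,p,M=pose();print(p,s["finger_gap"],s["t"])
c=r.read_camera("scene");np.savez("scene5.npz",**c)
z=c["z_map"];v,u=np.mgrid[:420,:560]
p=cv2.undistortPoints(np.c_[u.ravel(),v.ravel()].astype(float)[:,None],c["mtx"],np.array([float(c["k1"]),0,0,0]))[:,0]
X=((np.c_[p,np.ones(len(p))]*z.ravel()[:,None]-c["t"])@c["R"]).reshape(420,560,3)
B=(X[...,0]>.46)&(X[...,0]<.62)&(X[...,1]>.07)&(X[...,1]<.24)
t=B&(X[...,2]>.134)&(X[...,2]<.15)&(c["color"].max(2)<80);print("top pts",t.sum(),X[t].mean(0),X[t].min(0),X[t].max(0))
t=B&(X[...,2]>.105)&(X[...,2]<.136)&(c["color"].max(2)<80);print("side",t.sum(),X[t].mean(0),np.percentile(X[t],[3,97],axis=0))
cv2.imwrite("pics/s5.png",cv2.resize(np.clip(c["color"][140:220,200:320].astype(float)*1.8+20,0,255).astype(np.uint8),None,fx=6,fy=6,interpolation=cv2.INTER_CUBIC))
E
```

```text
[4.21240822e-01 8.54236619e-02 1.48495787e-01 8.99046726e+01] 0.051036473231291984 8.3167
top pts 64 [0.55745858 0.16223255 0.1401025 ] [0.54807786 0.1559644  0.13401706] [0.56732807 0.17321974 0.14547447]
side 80 [0.55754994 0.15876077 0.12180318] [[0.54727271 0.155596   0.10850288]
 [0.5671081  0.16469114 0.13450206]]
```

View pics/s5.png

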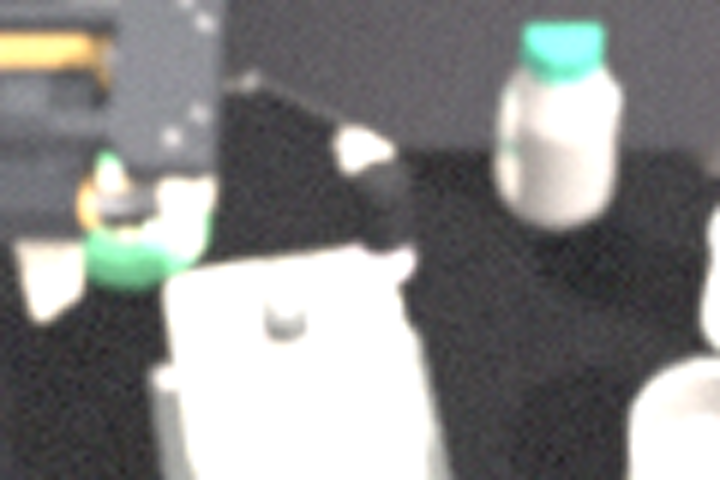

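>>> apply_moves:
  motion:
    - {"dx":20,"dy":34,"dz":0,"roll":0,"hand":0.1}
    - {"dx":20,"dy":34,"dz":0,"roll":0,"hand":0.1}
    - {"dx":20,"dy":34,"dz":0,"roll":0,"hand":0.1}
    - {"dx":20,"dy":34,"dz":0,"roll":0,"hand":0.1}
    - {"dx":0,"dy":0,"dz":0,"roll":0,"hand":0.1}

```text
t: 8.78
eef_pos: [0.5639, 0.1699, 0.1476]
eef_rot: [-2.223, -2.216, -0.012]
wrist_force: [-0.2, 0.3, 1.0]
finger_gap: 0.0501
finger_force: 0.0
```

>>> apply_moves:
  motion:
    - {"dx":0,"dy":0,"dz":0,"roll":0,"hand":0.1}
    - {"dx":0,"dy":0,"dz":0,"roll":0,"hand":0.1}
    - {"dx":0,"dy":0,"dz":0,"roll":0,"hand":0.1}
    - {"dx":0,"dy":0,"dz":0,"roll":0,"hand":0.1}
    - {"dx":0,"dy":0,"dz":0,"roll":0,"hand":0.1}

```text
t: 9.2
eef_pos: [0.5569, 0.1634, 0.1484]
eef_rot: [2.225, 2.216, -0.001]
wrist_force: [0.1, -0.2, 1.3]
finger_gap: 0.0504
finger_force: 0.0
```

```bash
python3 - <<'E'
from h import *
s,p,M=pose();print(p,M.round(3).tolist(),s["qpos"].round(2));plan(p,[(.5575,.166,.073,p[3])],step=16)
E
```

```text
[ 0.55685232  0.1634264   0.14841201 89.77473748] [[0.004, 1.0, 0.0], [1.0, -0.004, -0.001], [-0.001, 0.0, -1.0]] [ 0.36  0.57 -0.94  1.76  0.52  1.08 -0.76]
[[0.5, 0.1, 15.1, -0.0], [0.5, 0.1, 15.1, -0.0], [0.5, 0.1, 15.1, -0.0], [0.5, 0.2, 15.1, -0.0], [0.6, 0.1, 15.0, -0.0]]
```

>>> apply_moves:
  motion:
    - {"dx":0.5,"dy":0.1,"dz":15,"roll":0,"hand":0.1}
    - {"dx":0.5,"dy":0.1,"dz":15,"roll":0,"hand":0.1}
    - {"dx":0.5,"dy":0.1,"dz":15,"roll":0,"hand":0.1}
    - {"dx":0.5,"dy":0.2,"dz":15,"roll":0,"hand":0.1}
    - {"dx":0.6,"dy":0.1,"dz":14,"roll":0,"hand":0.1}

```text
t: 9.62
eef_pos: [0.5569, 0.1665, 0.0718]
eef_rot: [-2.224, -2.217, 0.002]
wrist_force: [0.6, -0.3, 0.3]
finger_gap: 0.0507
finger_force: 0.0
```

>>> apply_moves:
  motion:
    - {"dx":0,"dy":0,"dz":0,"roll":0,"hand":0.1}
    - {"dx":0,"dy":0,"dz":0,"roll":0,"hand":-0.3}
    - {"dx":0,"dy":0,"dz":0,"roll":0,"hand":-1}
    - {"dx":0,"dy":0,"dz":0,"roll":0,"hand":-1}
    - {"dx":0,"dy":0,"dz":0,"roll":0,"hand":-1}
  grip_force: 30

```text
t: 10.03
eef_pos: [0.5584, 0.1674, 0.075]
eef_rot: [2.224, 2.217, 0.002]
wrist_force: [0.6, 0.5, 0.5]
finger_gap: 0.0285
finger_force: 0.0
```

>>> apply_moves:
  motion:
    - {"dx":0,"dy":0,"dz":0,"roll":0,"hand":-1}
    - {"dx":0,"dy":0,"dz":0,"roll":0,"hand":-1}
    - {"dx":0,"dy":0,"dz":0,"roll":0,"hand":-1}
    - {"dx":0,"dy":0,"dz":0,"roll":0,"hand":-1}
    - {"dx":0,"dy":0,"dz":0,"roll":0,"hand":-1}

```text
t: 10.45
eef_pos: [0.5583, 0.1672, 0.0747]
eef_rot: [2.225, 2.217, 0.002]
wrist_force: [0.8, 0.0, 4.8]
finger_gap: 0.0213
finger_force: 30.0
```

```bash
python3 - <<'E'
from h import *
s,p,M=pose();print(p,s["wrist_force"].round(2),s["wrist_torque"].round(2),s["finger_gap"],s["finger_force"])
circ(38,2.4,65)
E
```

```text
[5.58269882e-01 1.67196560e-01 7.46923488e-02 8.98139083e+01] [0.75 0.01 4.75] [-0.02 -0.11  0.03] 0.02127822343621469 30.00269123961516
38.0 [[-1.5, 1.1], [-1.6, 1.1], [-1.6, 1.0], [-1.6, 0.9], [-1.7, 0.8]]
26.0 [[-1.7, 0.8], [-1.7, 0.8], [-1.8, 0.6], [-1.8, 0.6], [-1.8, 0.5]]
14.0 [[-1.9, 0.4], [-1.8, 0.3], [-1.9, 0.3], [-1.8, 0.2], [-1.9, 0.1]]
2.0 [[-1.9, 0.0], [-1.9, -0.1], [-1.9, -0.1], [-1.9, -0.2], [-1.8, -0.3]]
-10.0 [[-1.9, -0.3], [-1.8, -0.5], [-1.8, -0.5], [-1.8, -0.6], [-1.8, -0.7]]
-22.0 [[-1.7, -0.7], [-1.7, -0.8], [-1.7, -0.9], [-1.6, -1.0], [-1.6, -1.0]]
-34.0 [[-1.5, -1.1], [-1.5, -1.1], [-1.4, -1.2], [-1.4, -1.3], [-1.4, -1.3]]
-46.0 [[-1.3, -1.4], [-1.2, -1.5], [-1.1, -1.4], [-1.1, -1.6], [-1.1, -1.6]]
-58.0 [[-0.9, -1.6], [-0.9, -1.6], [-0.8, -1.7], [-0.8, -1.8], [-0.7, -1.7]]
-70.0 [[-0.6, -1.8], [-0.5, -1.8], [-0.5, -1.8], [-0.4, -1.9], [-0.3, -1.8]]
-82.0 [[-0.2, -1.9], [-0.1, -1.9], [-0.1, -1.9], [0.0, -1.9], [0.1, -1.8]]
-94.0 [[0.2, -1.9], [0.2, -1.9], [0.4, -1.8], [0.4, -1.9], [0.4, -1.8]]
-106.0 [[0.6, -1.8], [0.6, -1.8], [0.7, -1.7], [0.8, -1.7], [0.9, -1.7]]
```

>>> apply_moves:
  motion:
    - {"dx":-1.5,"dy":1.1,"dz":0,"roll":0,"hand":-1}
    - {"dx":-1.6,"dy":1.1,"dz":0,"roll":0,"hand":-1}
    - {"dx":-1.6,"dy":1.0,"dz":0,"roll":0,"hand":-1}
    - {"dx":-1.6,"dy":0.9,"dz":0,"roll":0,"hand":-1}
    - {"dx":-1.7,"dy":0.8,"dz":0,"roll":0,"hand":-1}

```text
t: 10.87
eef_pos: [0.5631, 0.159, 0.0746]
eef_rot: [2.225, 2.218, 0.001]
wrist_force: [-1.1, 0.5, 6.0]
finger_gap: 0.0211
finger_force: 30.0
```

>>> apply_moves:
  motion:
    - {"dx":-1.7,"dy":0.8,"dz":0,"roll":0,"hand":-1}
    - {"dx":-1.7,"dy":0.8,"dz":0,"roll":0,"hand":-1}
    - {"dx":-1.8,"dy":0.6,"dz":0,"roll":0,"hand":-1}
    - {"dx":-1.8,"dy":0.6,"dz":0,"roll":0,"hand":-1}
    - {"dx":-1.8,"dy":0.5,"dz":0,"roll":0,"hand":-1}

```text
t: 11.28
eef_pos: [0.5661, 0.1502, 0.0746]
eef_rot: [2.225, 2.218, 0.001]
wrist_force: [-0.5, 1.5, 5.5]
finger_gap: 0.0212
finger_force: 30.0
```

>>> apply_moves:
  motion:
    - {"dx":-1.9,"dy":0.4,"dz":0,"roll":0,"hand":-1}
    - {"dx":-1.8,"dy":0.3,"dz":0,"roll":0,"hand":-1}
    - {"dx":-1.9,"dy":0.3,"dz":0,"roll":0,"hand":-1}
    - {"dx":-1.8,"dy":0.2,"dz":0,"roll":0,"hand":-1}
    - {"dx":-1.9,"dy":0.1,"dz":0,"roll":0,"hand":-1}

```text
t: 11.7
eef_pos: [0.5669, 0.1451, 0.0747]
eef_rot: [-2.22, -2.218, -0.007]
wrist_force: [-1.0, 7.9, 3.0]
finger_gap: 0.0215
finger_force: 30.0
```

>>> apply_moves:
  motion:
    - {"dx":-1.9,"dy":0,"dz":0,"roll":0,"hand":-1}
    - {"dx":-1.9,"dy":-0.1,"dz":0,"roll":0,"hand":-1}
    - {"dx":-1.9,"dy":-0.1,"dz":0,"roll":0,"hand":-1}
    - {"dx":-1.9,"dy":-0.2,"dz":0,"roll":0,"hand":-1}
    - {"dx":-1.8,"dy":-0.3,"dz":0,"roll":0,"hand":-1}

```text
t: 12.12
eef_pos: [0.5669, 0.1357, 0.0748]
eef_rot: [-2.22, -2.219, -0.009]
wrist_force: [1.0, 7.8, 2.0]
finger_gap: 0.0212
finger_force: 30.0
```

```bash
python3 -c "
from h import *
circ(-10.9,12,30)"
```

```text
-10.9 [[-9.0, -2.7], [-8.2, -4.6], [-7.2, -6.2], [-5.6, -7.5], [-4.0, -8.5]]
-70.9 [[-2.2, -9.1], [-0.1, -9.4], [1.7, -9.3], [3.7, -8.6], [5.4, -7.8]]
-130.9 [[6.9, -6.4], [8.0, -4.9], [8.9, -3.0], [9.3, -1.2], [9.4, 0.8]]
-190.9 [[9.0, 2.7], [8.2, 4.6], [7.2, 6.2], [5.6, 7.5], [4.0, 8.5]]
-250.9 [[2.2, 9.1], [0.1, 9.4], [-1.7, 9.3], [-3.7, 8.6], [-5.4, 7.8]]
-310.9 [[-6.9, 6.4], [-8.0, 4.9], [-8.9, 3.0], [-9.3, 1.2], [-9.4, -0.8]]
```

>>> apply_moves:
  motion:
    - {"dx":-9.0,"dy":-3.5,"dz":0,"roll":0,"hand":-1}
    - {"dx":-8.2,"dy":-4.6,"dz":0,"roll":0,"hand":-1}
    - {"dx":-7.2,"dy":-6.2,"dz":0,"roll":0,"hand":-1}
    - {"dx":-5.6,"dy":-7.5,"dz":0,"roll":0,"hand":-1}
    - {"dx":-4.0,"dy":-8.5,"dz":0,"roll":0,"hand":-1}

```text
t: 12.53
eef_pos: [0.5394, 0.0987, 0.0749]
eef_rot: [2.224, 2.216, 0.011]
wrist_force: [7.4, 4.5, -2.0]
finger_gap: 0.0216
finger_force: 30.0
```

>>> apply_moves:
  motion:
    - {"dx":-2.2,"dy":-9.1,"dz":0,"roll":0,"hand":-1}
    - {"dx":-0.1,"dy":-9.4,"dz":0,"roll":0,"hand":-1}
    - {"dx":1.7,"dy":-9.3,"dz":0,"roll":0,"hand":-1}
    - {"dx":3.7,"dy":-8.6,"dz":0,"roll":0,"hand":-1}
    - {"dx":5.4,"dy":-7.8,"dz":0,"roll":0,"hand":-1}

```text
t: 12.95
eef_pos: [0.4951, 0.1042, 0.0748]
eef_rot: [2.224, 2.212, 0.005]
wrist_force: [8.2, -4.0, 1.2]
finger_gap: 0.0212
finger_force: 30.0
```

>>> apply_moves:
  motion:
    - {"dx":6.9,"dy":-6.4,"dz":0,"roll":0,"hand":-1}
    - {"dx":8.0,"dy":-4.9,"dz":0,"roll":0,"hand":-1}
    - {"dx":8.9,"dy":-3.0,"dz":0,"roll":0,"hand":-1}
    - {"dx":9.3,"dy":-1.2,"dz":0,"roll":0,"hand":-1}
    - {"dx":9.4,"dy":0.8,"dz":0,"roll":0,"hand":-1}

```text
t: 13.37
eef_pos: [0.477, 0.145, 0.0743]
eef_rot: [2.225, 2.213, -0.008]
wrist_force: [-3.3, -8.4, 11.4]
finger_gap: 0.0215
finger_force: 30.0
```

>>> apply_moves:
  motion:
    - {"dx":9.0,"dy":2.7,"dz":0,"roll":0,"hand":-1}
    - {"dx":8.2,"dy":4.6,"dz":0,"roll":0,"hand":-1}
    - {"dx":7.2,"dy":6.2,"dz":0,"roll":0,"hand":-1}
    - {"dx":5.6,"dy":7.5,"dz":0,"roll":0,"hand":-1}
    - {"dx":4.0,"dy":8.5,"dz":0,"roll":0,"hand":-1}

```text
t: 13.78
eef_pos: [0.5045, 0.182, 0.0741]
eef_rot: [-2.224, -2.218, 0.008]
wrist_force: [-6.5, -3.6, 12.2]
finger_gap: 0.0209
finger_force: 30.0
```

>>> apply_moves:
  motion:
    - {"dx":2.2,"dy":9.1,"dz":0,"roll":0,"hand":-1}
    - {"dx":0.1,"dy":9.4,"dz":0,"roll":0,"hand":-1}
    - {"dx":-1.7,"dy":9.3,"dz":0,"roll":0,"hand":-1}
    - {"dx":-3.7,"dy":8.6,"dz":0,"roll":0,"hand":-1}
    - {"dx":-5.4,"dy":7.8,"dz":0,"roll":0,"hand":-1}

```text
t: 14.2
eef_pos: [0.5488, 0.1768, 0.0744]
eef_rot: [-2.219, -2.218, 0.001]
wrist_force: [-7.0, 3.6, 7.8]
finger_gap: 0.0215
finger_force: 30.0
```

>>> apply_moves:
  motion:
    - {"dx":-6.9,"dy":6.4,"dz":0,"roll":0,"hand":-1}
    - {"dx":-8.0,"dy":4.9,"dz":0,"roll":0,"hand":-1}
    - {"dx":-8.9,"dy":3.0,"dz":0,"roll":0,"hand":-1}
    - {"dx":-9.3,"dy":1.2,"dz":0,"roll":0,"hand":-1}
    - {"dx":-9.4,"dy":-0.8,"dz":0,"roll":0,"hand":-1}

```text
t: 14.62
eef_pos: [0.5669, 0.1358, 0.0749]
eef_rot: [-2.22, -2.219, -0.011]
wrist_force: [1.8, 7.9, 0.4]
finger_gap: 0.0212
finger_force: 30.0
```

>>> apply_moves:
  motion:
    - {"dx":-9.0,"dy":-2.7,"dz":0,"roll":0,"hand":-1}
    - {"dx":-8.2,"dy":-4.6,"dz":0,"roll":0,"hand":-1}
    - {"dx":-7.2,"dy":-6.2,"dz":0,"roll":0,"hand":-1}
    - {"dx":-5.6,"dy":-7.5,"dz":0,"roll":0,"hand":-1}
    - {"dx":-4.0,"dy":-8.5,"dz":0,"roll":0,"hand":-1}

```text
t: 15.03
eef_pos: [0.5394, 0.0987, 0.0749]
eef_rot: [2.224, 2.216, 0.011]
wrist_force: [6.4, 5.0, -2.1]
finger_gap: 0.0212
finger_force: 30.0
```

>>> apply_moves:
  motion:
    - {"dx":-2.2,"dy":-9.1,"dz":0,"roll":0,"hand":-1}
    - {"dx":-0.1,"dy":-9.4,"dz":0,"roll":0,"hand":-1}
    - {"dx":1.7,"dy":-9.3,"dz":0,"roll":0,"hand":-1}
    - {"dx":3.7,"dy":-8.6,"dz":0,"roll":0,"hand":-1}
    - {"dx":5.4,"dy":-7.8,"dz":0,"roll":0,"hand":-1}

```text
t: 15.45
eef_pos: [0.4951, 0.1042, 0.0748]
eef_rot: [2.224, 2.212, 0.005]
wrist_force: [7.7, -3.0, 0.6]
finger_gap: 0.0213
finger_force: 30.0
```

>>> apply_moves:
  motion:
    - {"dx":6.9,"dy":-6.4,"dz":0,"roll":0,"hand":-1}
    - {"dx":8.0,"dy":-4.9,"dz":0,"roll":0,"hand":-1}
    - {"dx":8.9,"dy":-3.0,"dz":0,"roll":0,"hand":-1}
    - {"dx":9.3,"dy":-1.2,"dz":0,"roll":0,"hand":-1}
    - {"dx":9.4,"dy":0.8,"dz":0,"roll":0,"hand":-1}

```text
t: 15.87
eef_pos: [0.4771, 0.145, 0.0743]
eef_rot: [2.225, 2.213, -0.008]
wrist_force: [-1.7, -8.1, 12.2]
finger_gap: 0.0213
finger_force: 30.0
```

>>> apply_moves:
  motion:
    - {"dx":9.0,"dy":2.7,"dz":0,"roll":0,"hand":-1}
    - {"dx":8.2,"dy":4.6,"dz":0,"roll":0,"hand":-1}
    - {"dx":7.2,"dy":6.2,"dz":0,"roll":0,"hand":-1}
    - {"dx":5.6,"dy":7.5,"dz":0,"roll":0,"hand":-1}
    - {"dx":4.0,"dy":8.5,"dz":0,"roll":0,"hand":-1}

```text
t: 16.28
eef_pos: [0.5045, 0.182, 0.0741]
eef_rot: [-2.224, -2.218, 0.008]
wrist_force: [-7.7, -3.2, 10.7]
finger_gap: 0.0208
finger_force: 30.0
```

>>> apply_moves:
  motion:
    - {"dx":2.2,"dy":9.1,"dz":0,"roll":0,"hand":-1}
    - {"dx":0.1,"dy":9.4,"dz":0,"roll":0,"hand":-1}
    - {"dx":-1.7,"dy":9.3,"dz":0,"roll":0,"hand":-1}
    - {"dx":-3.7,"dy":8.6,"dz":0,"roll":0,"hand":-1}
    - {"dx":-5.4,"dy":7.8,"dz":0,"roll":0,"hand":-1}

```text
t: 16.7
eef_pos: [0.5488, 0.1768, 0.0744]
eef_rot: [-2.219, -2.218, 0.001]
wrist_force: [-7.0, 3.9, 8.2]
finger_gap: 0.0213
finger_force: 30.0
```

```bash
python3 -c "
from h import *
circ(49.1,11,4);circ(49.1,8.8,5)"
```

```text
49.1 [[-6.2, 5.9], [-7.3, 4.7], [-8.0, 3.1], [-8.5, 1.6]]
49.1 [[-4.9, 4.8], [-5.6, 4.1], [-6.1, 3.1], [-6.6, 2.2], [-6.8, 1.1]]
```

>>> apply_moves:
  motion:
    - {"dx":-4.9,"dy":4.8,"dz":0,"roll":0,"hand":-1}
    - {"dx":-5.6,"dy":4.1,"dz":0,"roll":0,"hand":-1}
    - {"dx":-6.1,"dy":3.1,"dz":0,"roll":0,"hand":-1}
    - {"dx":-6.6,"dy":2.2,"dz":0,"roll":0,"hand":-1}
    - {"dx":-6.8,"dy":1.1,"dz":0,"roll":0,"hand":-1}

```text
t: 17.12
eef_pos: [0.5664, 0.1485, 0.0748]
eef_rot: [-2.219, -2.219, -0.009]
wrist_force: [-0.3, 8.5, 1.8]
finger_gap: 0.021
finger_force: 30.0
```

>>> apply_moves:
  motion:
    - {"dx":0,"dy":0,"dz":0,"roll":0,"hand":-1}
    - {"dx":0,"dy":0,"dz":0,"roll":0,"hand":-1}
    - {"dx":0,"dy":0,"dz":0,"roll":0,"hand":-1}
    - {"dx":0,"dy":0,"dz":0,"roll":0,"hand":-1}
    - {"dx":0,"dy":0,"dz":0,"roll":0,"hand":-1}

```text
t: 17.53
eef_pos: [0.5667, 0.1465, 0.0747]
eef_rot: [-2.223, -2.218, -0.005]
wrist_force: [0.9, 4.6, 3.5]
finger_gap: 0.0214
finger_force: 30.0
```

>>> apply_moves:
  motion:
    - {"dx":1.5,"dy":0,"dz":0,"roll":0,"hand":-1}
    - {"dx":1,"dy":0,"dz":0,"roll":0,"hand":-1}
    - {"dx":0,"dy":0,"dz":0,"roll":0,"hand":0.1}
    - {"dx":0,"dy":0,"dz":0,"roll":0,"hand":0.1}
    - {"dx":0,"dy":0,"dz":0,"roll":0,"hand":0.1}

```text
t: 17.95
eef_pos: [0.5657, 0.1453, 0.0733]
eef_rot: [-2.226, -2.217, 0.003]
wrist_force: [-0.3, -0.4, -0.3]
finger_gap: 0.0367
finger_force: 0.0
```

>>> apply_moves:
  motion:
    - {"dx":0,"dy":0,"dz":0,"roll":0,"hand":0.1}
    - {"dx":0,"dy":0,"dz":-15,"roll":0,"hand":0.1}
    - {"dx":0,"dy":0,"dz":-25,"roll":0,"hand":0.1}
    - {"dx":0,"dy":0,"dz":-30,"roll":0,"hand":0.1}
    - {"dx":0,"dy":0,"dz":-30,"roll":0,"hand":0.1}

```text
t: 18.37
eef_pos: [0.5656, 0.1464, 0.1757]
eef_rot: [-2.224, -2.218, 0.001]
wrist_force: [1.6, 0.4, -0.0]
finger_gap: 0.0504
finger_force: 0.0
```

```bash
python3 - <<'E'
from h import *
from station import r
s,p,M=pose();print(p,s["wrist_force"].round(2),s["finger_gap"],s["finger_force"],s["t"])
c=r.read_camera("scene");np.savez("scene6.npz",**c)
print(mask_c(c,lambda q:((q[...,0]<8)|(q[...,0]>172))&(q[...,1]>180)&(q[...,2]>90)))
C=np.array([.5215,.138]);y=np.array([-.174,.985]);x=np.array([.985,.174]);P=C-.165*y
for L in(0,.1,.2,1):
    b=np.array([*(P+.07*np.sin(L-.5)*x),.074+.07*np.cos(L-.5)]);print(L,b.round(4),proj(c,b).round(1))
E
```

```text
[ 0.56557624  0.14644882  0.17570815 89.84884729] [ 1.6   0.41 -0.04] 0.050435677104933775 0.0 18.3667
[([237, 246, 12, 11, 90], array([242.2, 250.8])), ([169, 250, 7, 22, 132], array([172. , 260.1]))]
0 [ 0.5172 -0.0304  0.1354] [240.7 252.2]
0.1 [ 0.5234 -0.0293  0.1385] [243.9 250.9]
0.2 [ 0.5298 -0.0281  0.1409] [247.3 249.7]
1 [ 0.5833 -0.0187  0.1354] [275.9 246.5]
```

```bash
python3 - <<'E'
from h import *
s,p,M=pose();plan(p,[(.462,-.032,.172,90)],step=35)
E
```

```text
[[-30.1, -17.8, 1.7, -0.0], [-30.1, -17.8, 1.7, -0.0], [-30.1, -17.8, 1.7, -0.0], [-30.1, -17.8, 1.7, -0.0], [-30.2, -17.8, 1.7, -0.1]]
[[-30.1, -17.9, 1.8, -0.0]]
```

>>> apply_moves:
  motion:
    - {"dx":-30,"dy":-18,"dz":1,"roll":0,"hand":-1}
    - {"dx":-30,"dy":-18,"dz":1,"roll":0,"hand":-1}
    - {"dx":-30,"dy":-18,"dz":1,"roll":0,"hand":-1}
    - {"dx":-30,"dy":-18,"dz":1,"roll":0,"hand":-1}
    - {"dx":-30,"dy":-18,"dz":1,"roll":0,"hand":-1}
  grip_force: 5

```text
t: 18.83
eef_pos: [0.4748, -0.0044, 0.1696]
eef_rot: [2.224, 2.218, -0.001]
wrist_force: [1.1, 0.0, 0.4]
finger_gap: 0.0216
finger_force: 0.0
```

>>> apply_moves:
  motion:
    - {"dx":-28,"dy":-18,"dz":0,"roll":0,"hand":-1}
    - {"dx":0,"dy":0,"dz":0,"roll":0,"hand":-1}
    - {"dx":0,"dy":0,"dz":0,"roll":0,"hand":-1}
    - {"dx":0,"dy":0,"dz":0,"roll":0,"hand":-1}
    - {"dx":0,"dy":0,"dz":0,"roll":0,"hand":-1}

```text
t: 19.25
eef_pos: [0.4586, -0.0298, 0.1698]
eef_rot: [2.222, 2.22, 0.002]
wrist_force: [0.5, 0.4, -0.9]
finger_gap: 0.0006
finger_force: 0.0
```

>>> apply_moves:
  motion:
    - {"dx":0,"dy":0,"dz":17,"roll":0,"hand":-1}
    - {"dx":0,"dy":0,"dz":17,"roll":0,"hand":-1}
    - {"dx":0,"dy":0,"dz":17,"roll":0,"hand":-1}
    - {"dx":0,"dy":0,"dz":17,"roll":0,"hand":-1}
    - {"dx":0,"dy":0,"dz":16,"roll":0,"hand":-1}

```text
t: 19.67
eef_pos: [0.4584, -0.029, 0.0844]
eef_rot: [-2.221, -2.222, -0.002]
wrist_force: [0.4, 0.4, 0.1]
finger_gap: 0.0002
finger_force: 0.0
```

>>> apply_moves:
  motion:
    - {"dx":0,"dy":5,"dz":0,"roll":0,"hand":-1}
    - {"dx":0,"dy":5,"dz":0,"roll":0,"hand":-1}
    - {"dx":0.5,"dy":5,"dz":0,"roll":0,"hand":-1}
    - {"dx":0.5,"dy":5,"dz":0,"roll":0,"hand":-1}
    - {"dx":0.5,"dy":5,"dz":0,"roll":0,"hand":-1}

```text
t: 20.08
eef_pos: [0.4845, -0.0294, 0.0861]
eef_rot: [2.224, 2.217, 0.002]
wrist_force: [-0.8, 0.5, 0.4]
finger_gap: 0.0004
finger_force: 0.0
```

>>> apply_moves:
  motion:
    - {"dx":0.7,"dy":4,"dz":0,"roll":0,"hand":-1}
    - {"dx":0.7,"dy":4,"dz":0,"roll":0,"hand":-1}
    - {"dx":0.7,"dy":4,"dz":0,"roll":0,"hand":-1}
    - {"dx":0.7,"dy":4,"dz":0,"roll":0,"hand":-1}
    - {"dx":0.7,"dy":4,"dz":0,"roll":0,"hand":-1}

```text
t: 20.5
eef_pos: [0.5026, -0.0264, 0.0851]
eef_rot: [-2.225, -2.218, 0.001]
wrist_force: [-1.8, 0.6, 1.9]
finger_gap: 0.0004
finger_force: 1.0
```

>>> apply_moves:
  motion:
    - {"dx":0.7,"dy":4,"dz":0,"roll":0,"hand":-1}
    - {"dx":0.7,"dy":4,"dz":0,"roll":0,"hand":-1}
    - {"dx":0.7,"dy":4,"dz":0,"roll":0,"hand":-1}
    - {"dx":0.7,"dy":4,"dz":0,"roll":0,"hand":-1}
    - {"dx":0.7,"dy":4,"dz":0,"roll":0,"hand":-1}

```text
t: 20.92
eef_pos: [0.5232, -0.0228, 0.0851]
eef_rot: [2.225, 2.218, 0.0]
wrist_force: [0.3, 0.1, 1.0]
finger_gap: 0.0003
finger_force: 0.6
```

>>> apply_moves:
  motion:
    - {"dx":0.3,"dy":4,"dz":0,"roll":0,"hand":-1}
    - {"dx":0.3,"dy":4,"dz":0,"roll":0,"hand":-1}
    - {"dx":0.3,"dy":4,"dz":0,"roll":0,"hand":-1}
    - {"dx":0.3,"dy":4,"dz":0,"roll":0,"hand":-1}
    - {"dx":0.3,"dy":4,"dz":0,"roll":0,"hand":-1}

```text
t: 21.33
eef_pos: [0.5429, -0.0213, 0.085]
eef_rot: [-2.225, -2.218, 0.0]
wrist_force: [-1.2, 0.7, -0.8]
finger_gap: 0.0008
finger_force: 0.5
```

>>> apply_moves:
  motion:
    - {"dx":0.3,"dy":2,"dz":0,"roll":0,"hand":-1}
    - {"dx":0.3,"dy":2,"dz":0,"roll":0,"hand":-1}
    - {"dx":0.3,"dy":1.5,"dz":0,"roll":0,"hand":-1}
    - {"dx":0,"dy":1,"dz":0,"roll":0,"hand":-1}
    - {"dx":0,"dy":1,"dz":0,"roll":0,"hand":-1}

```text
t: 21.75
eef_pos: [0.5501, -0.0206, 0.0851]
eef_rot: [-2.225, -2.218, 0.0]
wrist_force: [-0.9, 0.3, -0.0]
finger_gap: 0.0005
finger_force: 0.5
```

```bash
python3 - <<'E'
from h import *
from station import r
s,p,M=pose();print(p,s["wrist_force"].round(2))
c=r.read_camera("scene");d=r.read_camera("top")
f=lambda q:((q[...,0]<8)|(q[...,0]>172))&(q[...,1]>180)&(q[...,2]>90)
print(mask_c(c,f),mask_c(d,f))
cv2.imwrite("pics/s7.png",cv2.resize(c["color"][170:300,190:350],None,fx=4,fy=4))
E
```

```text
[ 5.50145236e-01 -2.06248577e-02  8.50582454e-02  8.98206816e+01] [-0.91  0.29 -0.03]
[([169, 250, 7, 22, 139], array([171.9, 260.1]))] [([295, 346, 28, 10, 192], array([308.7, 350.2]))]
```

View pics/s7.png

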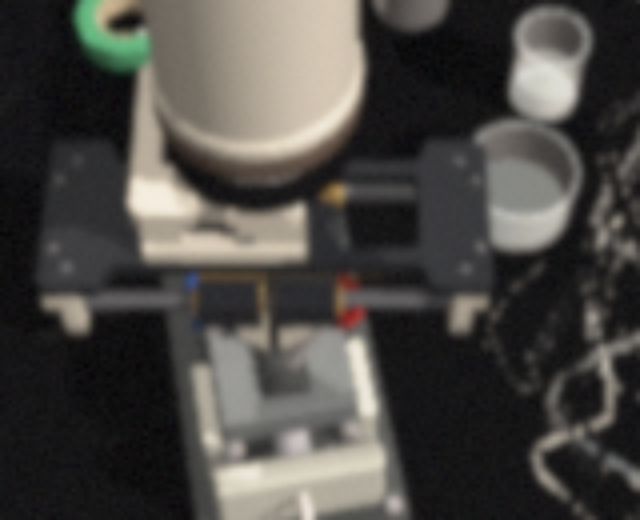

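>>> apply_moves:
  motion:
    - {"dx":0,"dy":1,"dz":0,"roll":0,"hand":-1}
    - {"dx":0,"dy":1,"dz":0,"roll":0,"hand":-1}
    - {"dx":0,"dy":1,"dz":0,"roll":0,"hand":-1}
    - {"dx":0,"dy":0,"dz":0,"roll":0,"hand":-1}
    - {"dx":0,"dy":0,"dz":0,"roll":0,"hand":-1}

```text
t: 22.27
eef_pos: [0.5534, -0.0206, 0.0852]
eef_rot: [2.225, 2.218, 0.0]
wrist_force: [-0.6, -0.2, 0.2]
finger_gap: 0.0006
finger_force: 0.3
```

>>> apply_moves:
  motion:
    - {"dx":0,"dy":1,"dz":0,"roll":0,"hand":-1}
    - {"dx":0,"dy":1,"dz":0,"roll":0,"hand":-1}
    - {"dx":0,"dy":1,"dz":0,"roll":0,"hand":-1}
    - {"dx":0,"dy":0,"dz":0,"roll":0,"hand":-1}
    - {"dx":0,"dy":0,"dz":0,"roll":0,"hand":-1}

```text
t: 22.68
eef_pos: [0.5552, -0.0206, 0.085]
eef_rot: [-2.224, -2.217, 0.003]
wrist_force: [-5.8, 0.4, 2.3]
finger_gap: 0.0003
finger_force: 2.7
```

>>> apply_moves:
  motion:
    - {"dx":0,"dy":-5,"dz":0,"roll":0,"hand":-1}
    - {"dx":0,"dy":-15,"dz":0,"roll":0,"hand":-1}
    - {"dx":0,"dy":-20,"dz":-20,"roll":0,"hand":-1}
    - {"dx":0,"dy":-20,"dz":-30,"roll":0,"hand":-1}
    - {"dx":0,"dy":-20,"dz":-30,"roll":0,"hand":-1}

```text
t: 23.1
eef_pos: [0.4754, -0.02, 0.1653]
eef_rot: [-2.224, -2.218, -0.001]
wrist_force: [-0.1, -1.3, 1.8]
finger_gap: 0.0005
finger_force: 0.0
```

>>> apply_moves:
  motion:
    - {"dx":-20,"dy":-20,"dz":-20,"roll":0,"hand":-1}
    - {"dx":-20,"dy":0,"dz":-20,"roll":0,"hand":-1}
    - {"dx":0,"dy":0,"dz":0,"roll":0,"hand":-1}
    - {"dx":0,"dy":0,"dz":0,"roll":0,"hand":-1}
    - {"dx":0,"dy":0,"dz":0,"roll":0,"hand":-1}

```text
t: 23.52
eef_pos: [0.4565, -0.0603, 0.2051]
eef_rot: [2.225, 2.216, 0.001]
wrist_force: [0.1, 0.5, 0.3]
finger_gap: 0.0005
finger_force: 0.0
```

```bash
python3 - <<'E'
from h import *
from station import r
s,p,M=pose();print(p,s["wrist_force"].round(2),s["t"])
c=r.read_camera("scene");d=r.read_camera("top")
f=lambda q:((q[...,0]<8)|(q[...,0]>172))&(q[...,1]>180)&(q[...,2]>90)
A,B=mask_c(c,f),mask_c(d,f);print(A,B)
for a,_ in A:
    C=np.array([.5215,.138]);y=np.array([-.174,.985]);x=np.array([.985,.174]);P=C-.165*y
for L in(.8,.9,1):
    b=np.array([*(P+.07*np.sin(L-.5)*x),.074+.07*np.cos(L-.5)]);print(L,proj(c,b).round(1),proj(d,b).round(1))
g=lambda q:(abs(q[...,0]-70)<15)&(q[...,1]>120)&(q[...,2]>60)
print(mask_c(c,g),mask_c(d,g))
E
```

```text
[ 4.56523796e-01 -6.02583051e-02  2.05071017e-01  8.97811675e+01] [0.13 0.5  0.3 ] 23.5167
[([272, 239, 13, 12, 102], array([277.7, 244.8])), ([169, 250, 7, 21, 129], array([171.9, 259.9]))] [([325, 212, 14, 15, 167], array([331.6, 218.9])), ([296, 346, 27, 10, 189], array([308.7, 350.1]))]
0.8 [269.2 246.2] [333.8 227.7]
0.9 [272.6 246.2] [332.8 224.2]
1 [275.9 246.5] [331.9 221. ]
[([288, 144, 12, 9, 87], array([293.6, 147.8]))] [([169, 193, 12, 19, 152], array([173.9, 201.9])), ([171, 285, 33, 33, 527], array([187.1, 300.9]))]
```

Lever is at its stop; bystanders unmoved.

```bash
python3 -c "
from station import r
print(r.job_done())"
```

```text
the job is handed in; nothing more can be done
None
```

I handed the job in: the crank was fed two turns past the catch, to within about 5° by my estimate, the lock lever was pushed over to its stop, and the bottle and tape roll had not moved. The beaker was never measured, my first grip slipped off the knob's top before the catch, and no verdict came back.

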